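# Put the muddled biscuit cartons back in their own slots on the cake stall

## Robot

A 7-joint arm with a two-finger parallel gripper is mounted at the origin on the work surface. World frame = base frame: x ahead of the robot, y to its left, z up, the work surface at z = 0. Lengths are in m, angles in degrees, forces in N, time in s.
With the tool pointing down it reaches from about 0.425 to 1.025 m from the base axis. Payload 9.4 kg.
Tool frame: the origin (TCP) lies midway between the tips of the shut fingers; the grasp point (between the pads) lies 19 mm behind it (robot.grip_depth is the distance from the TCP to the grasp point, in m); z points along the fingers, y is the line along which they close (so a half turn about z gives the same grasp; the last joint's range is limited). The gripper opens to 85 mm and grips with 20 to 120 N. Pads are 22 mm wide; open, the fingers measure 114 mm over their backs; the gripper's body (76 mm by 85 mm) begins 54 mm behind the grasp point. The pads swing forward as they close: fully open they stand 13 mm farther back than shut.
Start: joints at [68.199, 34.337, -0.143, 91.639, 0.103, 54.024, -4.572], TCP at [0.217, -0.692, 0.231] pointing down, gripper open.
Joint ranges: [-147.43, 147.43], [-19.82, 112.94], [-74.19, 73.91], [6.32, 146.72], [-59.91, 239.91], [6.04, 106.73], [-150.56, 150.56]. Speed limits (degrees/s): [127.2, 127.2, 172.46, 172.46, 180, 180, 180].

## Interface

Orientations are given as a 3x3 rotation matrix whose columns are the frame's x, y, z axes.
In Python, from plant import robot, capture, calibration, job, cut_out gives the robot as it stands. The module is installed in compiled form; this text tells all that it offers.
- The arm moves only by the tool drive_tool, never from a script. Its argument "steps" is a list of rows, each an object with "delta_rot": the turn, a rotation vector about the world's x, y, z in degrees, a list of three; "delta_pos": the shift along the world's x, y, z in m, a list of three; "claw": the opening, from 0 (shut) to 1 (fully open). In form: [{"delta_rot": [ax, ay, az], "delta_pos": [tx, ty, tz], "claw": claw}, ...]. A call has 1 to 10 rows; each row is the pose to reach, as a shift and turn from the pose commanded when the call began; what a row does not reach only later rows make up. A row lasts 1/10 s, in which the tool goes at most 50 mm and 8.59 degrees, less where a joint would pass 70% of its speed; a pose out of reach is approached as far as the arm can. A call with a gripper value outside its range is refused whole. The fingers move at their own pace and stop on an object; "grip_force" is the grip in N (left out, the last holds). Time passes only in rows, so rows that repeat a pose let the fingers close. It gives the time, the measured TCP pose, the force, the opening and the grip force at its end, in the units of the state.
- robot.state(): the state, without advancing time (a new reading comes with each control period).
- capture(name): name is "side" or "top" or "wrist"; returns the picture (480x640x3 uint8, red, green, blue); there is no depth.
- calibration(name): a dict with "camera_matrix" (3x3 intrinsics, pixels), "dist" ([k1, k2, p1, p2, k3] as OpenCV has them; the pictures are not rectified), "T" (4x4, takes a point from camera to world coordinates); the wrist camera has in their place "mount" (4x4, takes a point from camera to tool coordinates, whose origin is the TCP and whose axes are the flange's). Camera axes: x right, y up, looking along -z (the intrinsics and any distortion apply to the point x, -y, -z); pixel columns grow to the right and rows downward; lengths in m; the calibration is good to about 2 mm. A picture is of the moment at which its call begins: read the wrist's pose just before it. calibration takes no time and is no camera call.
- job.close_job(): hands the job in; it is judged then, once.
Trained networks look in the newest picture that a camera, given by its name, has taken for a name from the list of things; names that differ only in an ending like _2 or _b are one class to them, and where a whole thing is asked for, a point or a joint stands for the part that bears it (a point fixed in the world has none). Each returns a list of dicts, best first, with "p" (0 to 1); they miss things now and then, are a little off and sometimes report something else, mostly with a low value. They report only what shows in the picture. A call takes as long as a camera call. They do not tell look-alikes from the thing itself.
- cut_out(camera, label): "mask" (480x640 bool, what is visible of it) and "xy" ([column, row] in pixels, amid what is visible of it).
The state is a dict: "clock": time; "q": joint angles; "joint_velocities": joint speeds; "tau": joint torques, N m; "position": TCP position; "ee_rot": TCP orientation; "ft_force": force on the tool from outside, world axes, zero at the start; "moment": the same for the moment, N m; "opening": finger opening in m; "finger_force": force on a finger pad.
Only numpy, scipy, OpenCV 4.12 (cv2) and the standard library are available. Lean on these libraries where they do the work, as an engineer would, in place of code of your own. Each camera call takes 0.05 s, during which the arm holds its last target. There are 200 camera calls.

## Task

On the cake stall's biscuit display the three loose cartons in the front pockets have been put back in one another's trays. Swap them round so that the pink, green and brown carton each stands upright on edge between the dividers in the front pocket of the tray that holds stock of its own colour; the empty tray is free for parking one on the way and should end up empty again. Lower the cartons into place rather than dropping them, never tip one over, and leave the cupcake and the mug beside the display where they are.

Things in the scene. Friction and masses are not known exactly. Their poses are not given: they have to be found in the camera images.
- carton_pink_mid (a point): Pink biscuit carton, a rigid flat box on edge: 100 mm wide (its x), 38 thick (y), 100 tall (z), about 0.15 kg. This point is its centre, 50 mm above its underside. It starts in another colour's tray, square to that tray within 3 degrees. Grip it from above by its two large faces (38 mm along y), in its top 30 mm, so that only the finger pads touch it.
- carton_green_mid (a point): Green biscuit carton, a rigid flat box on edge: 100 mm wide (its x), 38 thick (y), 100 tall (z), about 0.15 kg. This point is its centre, 50 mm above its underside. It starts in another colour's tray, square to that tray within 3 degrees. Grip it from above by its two large faces (38 mm along y), in its top 30 mm, so that only the finger pads touch it.
- carton_brown_mid (a point): Dark brown biscuit carton, a rigid flat box on edge: 100 mm wide (its x), 38 thick (y), 100 tall (z), about 0.15 kg. This point is its centre, 50 mm above its underside. It starts in another colour's tray, square to that tray within 3 degrees. Grip it from above by its two large faces (38 mm along y), in its top 30 mm, so that only the finger pads touch it.
- pocket_pink (a point): Middle of the floor of the front pocket of the pink cartons' tray (16 mm above the table). A fixed pink stock carton, printed like the loose one, fills the tray's back half nearer the robot, centred 122 mm behind (-x); ticket on the tray's front pink. x along the tray towards its front, y across, z up. A carton well placed has its centre 50 mm above. Pocket: see pocket_empty.
- pocket_green (a point): Middle of the floor of the front pocket of the green cartons' tray (16 mm above the table). A fixed green stock carton, printed like the loose one, fills the tray's back half nearer the robot, centred 122 mm behind (-x); ticket on the tray's front green. x along the tray towards its front, y across, z up. A carton well placed has its centre 50 mm above. Pocket: see pocket_empty.
- pocket_brown (a point): Middle of the floor of the front pocket of the dark brown cartons' tray (16 mm above the table). A fixed dark brown stock carton, printed like the loose one, fills the tray's back half nearer the robot, centred 122 mm behind (-x); ticket on the tray's front dark brown. x along the tray towards its front, y across, z up. A carton well placed has its centre 50 mm above. Pocket: see pocket_empty.
- pocket_empty (a point): The same point of the fourth tray, with no stock and nothing in it: the free spot. All four trays are alike, fixed side by side on a board, 100 mm centre to centre, any order. Each pocket is 128 mm long (x), 54 wide (y), between clear 4 mm side dividers 28 mm above its floor, a 28 mm cross wall at the stock end (-x) and a 14 mm front lip.
- cupcake: Bystander: a white-iced cupcake with a cherry in a brown case, 70 mm across, 75 mm tall, loose on the table to the left of the display board. Origin: centre of its underside, z up.
- mug: Bystander: a blue mug, 80 mm across, 92 mm tall, handle at its +y, loose on the table to the right of the display board. Origin: centre of its underside, z up.
Not all that is in view belongs to the job. What is shaped like the part that bears carton_green_mid but yellow is not meant.

How it is judged:
By the outcome, as a careful person would: the job done as asked, in the order asked, and still so for the second after the job is handed in, with the robot touching nothing.
It also fails if it takes over 109 s, if anything falls off the work surface, if the arm or the gripper's body presses on something with over 40 N, if the wrist force passes 120 N, or if a joint passes its speed limit or range.

## Working session

There is one attempt and no reset: what is moved stays moved. The work goes in short steps, Python scripts to look and compute and a tool call to move; the robot and the scene stay as the last step left them, time stands still between calls to the robot, and variables do not carry over. Pictures are saved under pics/ and viewed, at most 14 in all, crops included, and the job is handed in when it is done.

Besides the shell and the picture viewer there is one more tool, called as name([rows], argument=value, ...), one row to a line, values as JSON. drive_tool: Moves the arm, as the interface text tells. Its arguments: {"type":"object","properties":{"steps":{"type":"array","items":{"type":"object","properties":{"delta_rot":{"type":"array","items":{"type":"number"}},"delta_pos":{"type":"array","items":{"type":"number"}},"claw":{"type":"number"}}}},"grip_force":{"type":"number"}},"required":["steps"]}

```bash
mkdir -p pics; python3 - <<'E'
from plant import robot,capture,calibration
import cv2,numpy as np
for n in("top","side"):
    im=capture(n);cv2.imwrite(f"pics/{n}0.png",im[:,:,::-1]);c=calibration(n);print(n,c["camera_matrix"],c["dist"],c["T"])
s=robot.state();print(s["position"],s["ee_rot"],s["clock"],s["ft_force"],s["opening"])
print(calibration("wrist"))
E
```

```text
top [[551.89688804   0.         325.50926161]
 [  0.         551.89688804 244.26522032]
 [  0.           0.           1.        ]] [-0.15213156  0.          0.          0.          0.        ] [[ 0.00503492  0.99755169 -0.0697515   0.38639746]
 [-0.99974644  0.00655238  0.02154347  0.06139804]
 [ 0.02194776  0.06962534  0.99733174  1.34296299]
 [ 0.          0.          0.          1.        ]]
side [[448.7703647    0.         319.1762258 ]
 [  0.         448.7703647  236.77879999]
 [  0.           0.           1.        ]] [-0.02658049  0.          0.          0.          0.        ] [[-0.66326522  0.5382946  -0.51992131 -0.04361752]
 [-0.74837356 -0.47332007  0.46465592  0.5303496 ]
 [ 0.00403258  0.69728548  0.71678219  0.8216007 ]
 [ 0.          0.          0.          1.        ]]
[ 0.21677442 -0.69140534  0.23049834] [[ 9.54181996e-01  2.99226418e-01 -5.19275377e-04]
 [ 2.99226847e-01 -9.54181145e-01  1.27906372e-03]
 [-1.12753118e-04 -1.37584071e-03 -9.99999047e-01]] 0.1 [ 0.68798369 -0.47503872 -0.11839737] 0.08558628394375274
{'camera_matrix': array([[346.40850777,   0.        , 313.07668938],
       [  0.        , 346.40850777, 240.14090637],
       [  0.        ,   0.        ,   1.        ]]), 'dist': array([-0.00845135,  0.        ,  0.        ,  0.        ,  0.        ]), 'mount': array([[ 9.23297062e-04,  9.65545386e-01,  2.60233077e-01,
         6.66271849e-02],
       [ 9.99999338e-01, -7.12933790e-04, -9.02754262e-04,
         1.42497322e-03],
       [-6.86121258e-04,  2.60233739e-01, -9.65545406e-01,
        -1.42503860e-01],
       [ 0.00000000e+00,  0.00000000e+00,  0.00000000e+00,
         1.00000000e+00]])}
```

View pics/top0.png

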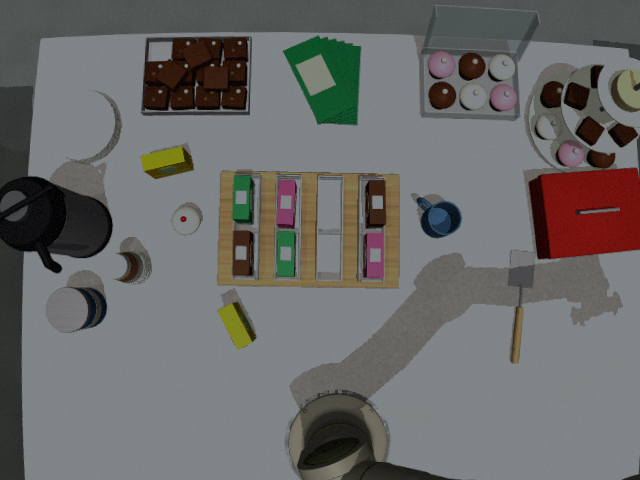

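View pics/side0.png

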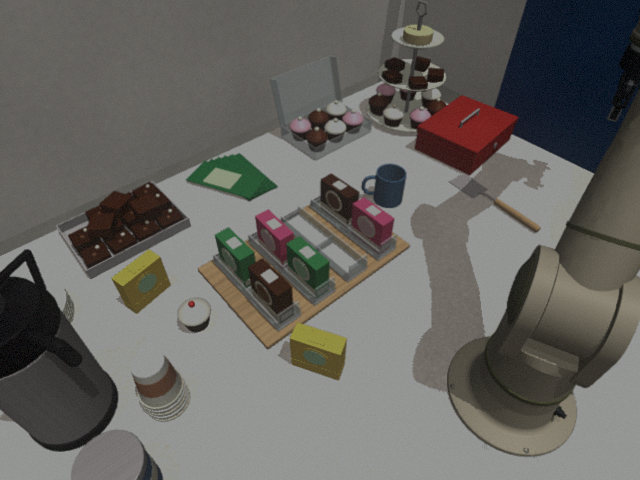

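The front row (top picture) has green at (243,198), pink at (288,203) and brown at (376,203). The stock row behind it has brown (242,253), green (287,253), empty (329,253) and pink (374,255). The yellow cartons at (167,162) and (237,326) are look-alikes and not meant. I'll confirm this in an enlarged crop and measure.

```bash
cat > h.py <<'E'
import numpy as np,cv2
from plant import robot,capture,calibration,cut_out
def Tcam(n,st=None):
    c=calibration(n)
    if n!="wrist": return c,c["T"]
    W=np.eye(4);W[:3,:3]=st["ee_rot"];W[:3,3]=st["position"];return c,W@c["mount"]
def toworld(n,px,z,st=None):
    c,T=Tcam(n,st)
    u=cv2.undistortPoints(np.array(px,float).reshape(-1,1,2),c["camera_matrix"],c["dist"])[:,0]
    d=np.c_[u[:,0],-u[:,1],-np.ones(len(u))]@T[:3,:3].T
    return T[:3,3]+d*((z-T[2,3])/d[:,2])[:,None]
def topx(n,P,st=None):
    c,T=Tcam(n,st);p=(np.atleast_2d(P)-T[:3,3])@T[:3,:3]
    return cv2.projectPoints(p*[1,-1,-1],np.zeros(3),np.zeros(3),c["camera_matrix"],c["dist"])[0][:,0]
E
python3 - <<'E'
from h import *
im=capture("top");bgr=im[:,:,::-1]
cv2.imwrite("pics/crop.png",cv2.resize(bgr[165:295,210:410],(800,520),interpolation=cv2.INTER_CUBIC))
for l in("carton_green_mid","carton_pink_mid","carton_brown_mid"):
    for r in cut_out("top",l)[:3]:
        m=r["mask"].astype(np.uint8);x=cv2.minAreaRect(cv2.findNonZero(m))
        print(l,round(r["p"],2),np.round(r["xy"]),np.round(x[0],1),np.round(x[1],1),round(x[2],1),toworld("top",[x[0]],.11).round(3))
E
```

```text
carton_green_mid 0.92 [168. 162.] [166.9 162.9] [27.4 49.2] 76.0 [[0.657 0.399 0.11 ]]
carton_green_mid 0.7 [243. 203.] [242.5 199. ] [48. 21.] 90.0 [[0.574 0.223 0.11 ]]
carton_green_mid 0.65 [239. 324.] [237.  324.8] [44.3 22.3] 62.6 [[0.292 0.231 0.11 ]]
carton_pink_mid 0.68 [285. 203.] [286.  204.1] [18.8 46.6] 5.2 [[0.563 0.124 0.11 ]]
carton_brown_mid 0.62 [372. 204.] [375. 204.] [48. 20.] 90.0 [[ 0.565 -0.077  0.11 ]]
```

View pics/crop.png

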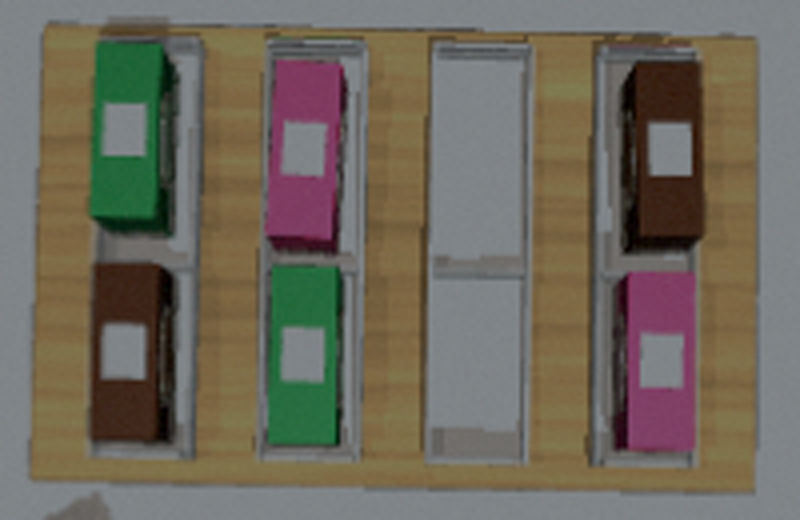

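The crop confirms it. Top faces are green (128,130), pink (305,150) and brown (667,150) in front, with stock brown (127,352), green (305,355) and pink (661,361) behind. The empty tray is the third one.

```bash
python3 - <<'E'
from h import *
c=np.array([[128,130],[305,150],[667,150],[127,352],[305,355],[661,361]])/4+[210-.4,165-.4]
P=toworld("top",c,.116);print(P.round(4))
d=P[5]-P[3];a=np.degrees(np.arctan2(-d[0],d[1])) ;print("tray y dir",d,np.linalg.norm(d)) 
yw=np.arctan2(d[0],-d[1]);x=np.array([np.cos(yw),np.sin(yw)]);print("yaw",np.degrees(yw))
for k in(3,4,5):print("pocket",(P[k,:2]+.122*x).round(4))
# carton edges directions
for n,q in dict(g=[[97,42],[165,42],[158,218],[92,216]],p=[[275,62],[344,62],[336,240],[266,238]],b=[[634,62],[700,62],[703,238],[630,237]]).items():
    w=toworld("top",np.array(q)/4+[209.6,164.6],.116);e=(w[0]+w[1]-w[2]-w[3])/2;print(n,e[:2].round(4),np.degrees(np.arctan2(e[1],e[0])).round(1))
# floor corners of empty tray wall
w=toworld("top",np.array([[432,45],[530,45],[430,272],[524,272],[427,462],[522,462]])/4+[209.6,164.6],.03);print(w.round(4))
R=robot.state()["ee_rot"];print(np.degrees(np.arctan2(R[1,0],R[0,0])))
E
```

```text
[[ 0.5771  0.2239  0.116 ]
 [ 0.5664  0.1243  0.116 ]
 [ 0.5681 -0.0791  0.116 ]
 [ 0.4524  0.2223  0.116 ]
 [ 0.4514  0.123   0.116 ]
 [ 0.4492 -0.0754  0.116 ]]
tray y dir [-0.00313239 -0.29773666  0.        ] 0.29775313216567334
yaw -0.602767262443826
pocket [0.5744 0.221 ]
pocket [0.5734 0.1218]
pocket [ 0.5712 -0.0767]
g [ 0.0993 -0.0014] -0.8
p [ 0.1002 -0.0036] -2.1
b [ 0.0997 -0.0006] -0.4
[[ 0.6435  0.0529  0.03  ]
 [ 0.644  -0.0062  0.03  ]
 [ 0.506   0.0533  0.03  ]
 [ 0.5064 -0.0029  0.03  ]
 [ 0.3928  0.0544  0.03  ]
 [ 0.393  -0.0021  0.03  ]]
17.40767767800863
```

drive_tool([
  {"delta_pos": [0.05,0.05,0.02],"delta_rot": [0,0,-5],"claw": 1},
  {"delta_pos": [0.3,0.4,0.03],"delta_rot": [0,0,-18],"claw": 1},
  {"delta_pos": [0.3,0.4,0.03],"delta_rot": [0,0,-18],"claw": 1},
  {"delta_pos": [0.3,0.4,0.03],"delta_rot": [0,0,-18],"claw": 1},
  {"delta_pos": [0.3,0.4,0.03],"delta_rot": [0,0,-18],"claw": 1},
  {"delta_pos": [0.3,0.4,0.03],"delta_rot": [0,0,-18],"claw": 1},
  {"delta_pos": [0.3,0.4,0.03],"delta_rot": [0,0,-18],"claw": 1},
  {"delta_pos": [0.3,0.4,0.03],"delta_rot": [0,0,-18],"claw": 1},
  {"delta_pos": [0.3,0.4,0.03],"delta_rot": [0,0,-18],"claw": 1},
  {"delta_pos": [0.3,0.4,0.03],"delta_rot": [0,0,-18],"claw": 1},
])

```text
clock: 1.3
position: [0.5162, -0.2922, 0.2615]
ee_rot: [[1.0, -0.01, 0.0], [-0.01, -1.0, -0.0], [0.0, 0.0, -1.0]]
ft_force: [0.7, -0.8, 0.0]
opening: 0.0853
finger_force: 0.0
```

drive_tool([
  {"delta_pos": [0.05,0.36,0.02],"delta_rot": [0,0,0],"claw": 1},
  {"delta_pos": [0.05,0.36,0.02],"delta_rot": [0,0,0],"claw": 1},
  {"delta_pos": [0.05,0.36,0.02],"delta_rot": [0,0,0],"claw": 1},
  {"delta_pos": [0.05,0.36,0.02],"delta_rot": [0,0,0],"claw": 1},
  {"delta_pos": [0.05,0.36,0.02],"delta_rot": [0,0,0],"claw": 1},
  {"delta_pos": [0.05,0.36,0.02],"delta_rot": [0,0,0],"claw": 1},
  {"delta_pos": [0.05,0.36,0.02],"delta_rot": [0,0,0],"claw": 1},
  {"delta_pos": [0.05,0.36,0.02],"delta_rot": [0,0,0],"claw": 1},
  {"delta_pos": [0.05,0.36,0.02],"delta_rot": [0,0,0],"claw": 1},
  {"delta_pos": [0.05,0.36,0.02],"delta_rot": [0,0,0],"claw": 1},
])

```text
clock: 2.3
position: [0.5651, 0.0649, 0.281]
ee_rot: [[1.0, -0.011, -0.0], [-0.011, -1.0, -0.001], [-0.0, 0.001, -1.0]]
ft_force: [0.8, -0.4, -0.1]
opening: 0.0856
finger_force: 0.0
```

```bash
python3 - <<'E'
from h import *
import pickle
st=robot.state();im=capture("wrist");pickle.dump((st,im),open("w1.pkl","wb"))
print(st["position"],np.degrees(np.arctan2(st["ee_rot"][1,0],st["ee_rot"][0,0])),st["clock"])
P=topx("wrist",[[.577,.224,.116],[.566,.124,.116],[.568,-.079,.116],[.572,.0225,.016]],st);print(P)
cv2.imwrite("pics/w1.png",cv2.resize(im[:,:,::-1],(800,600),interpolation=cv2.INTER_CUBIC))
E
```

```text
[0.56509279 0.06492546 0.28102661] -0.6172436975963262 2.3
[[134.77586774 212.13952022]
 [246.3256932  222.94303546]
 [470.18052106 218.5771868 ]
 [347.5516085  199.12448611]]
```

View pics/w1.png

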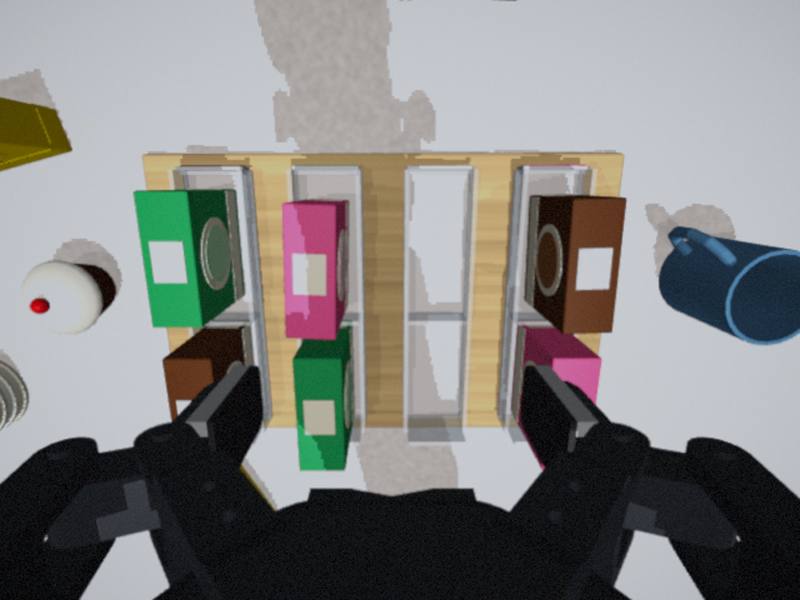

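The wrist view shows the trays in the expected order. Labels are at green (169,262), pink (310,274) and brown (594,268), and the empty pocket spans x 405 to 472 and y 168 to 316. I'll check these against the top camera.

```bash
python3 - <<'E'
from h import *
import pickle
st,im=pickle.load(open("w1.pkl","rb"))
f=lambda q,z:toworld("wrist",np.array(q)/1.25-.1,z,st).round(4)
print("cartons",f([[168,262],[310,274],[594,268]],.116))
print("stock green",f([[320,418]],.116), "empty pocket wall corners",f([[405,168],[472,168],[405,316],[471,316]],.044))
print("board corners",f([[143,155],[623,155]],.012))
E
```

```text
cartons [[ 0.5794  0.2241  0.116 ]
 [ 0.5695  0.1224  0.116 ]
 [ 0.5719 -0.083   0.116 ]]
stock green [[0.453  0.1213 0.116 ]] empty pocket wall corners [[ 0.6447  0.0512  0.044 ]
 [ 0.6442 -0.0051  0.044 ]
 [ 0.5148  0.0514  0.044 ]
 [ 0.5141 -0.0091  0.044 ]]
board corners [[ 0.6597  0.2872  0.012 ]
 [ 0.6554 -0.1474  0.012 ]]
```

drive_tool([
  {"delta_pos": [0.013,0.159,0],"delta_rot": [0,0,0],"claw": 1},
  {"delta_pos": [0.013,0.159,0],"delta_rot": [0,0,0],"claw": 1},
  {"delta_pos": [0.013,0.159,0],"delta_rot": [0,0,0],"claw": 1},
  {"delta_pos": [0.013,0.159,0],"delta_rot": [0,0,0],"claw": 1},
  {"delta_pos": [0.013,0.159,-0.04],"delta_rot": [0,0,0],"claw": 1},
  {"delta_pos": [0.013,0.159,-0.08],"delta_rot": [0,0,0],"claw": 1},
  {"delta_pos": [0.013,0.159,-0.12],"delta_rot": [0,0,0],"claw": 1},
  {"delta_pos": [0.013,0.159,-0.14],"delta_rot": [0,0,0],"claw": 1},
  {"delta_pos": [0.013,0.159,-0.14],"delta_rot": [0,0,0],"claw": 1},
  {"delta_pos": [0.013,0.159,-0.14],"delta_rot": [0,0,0],"claw": 1},
], grip_force=35)

```text
clock: 3.35
position: [0.5789, 0.2234, 0.1416]
ee_rot: [[1.0, -0.012, -0.0], [-0.012, -1.0, -0.001], [-0.0, 0.001, -1.0]]
ft_force: [1.4, -0.0, 0.5]
opening: 0.0853
finger_force: 0.0
```

```bash
python3 - <<'E'
from h import *
im=capture("wrist");print(robot.state()["position"])
cv2.imwrite("pics/w2.png",im[:,:,::-1])
E
```

```text
[0.57931398 0.22396828 0.14237002]
```

View pics/w2.png

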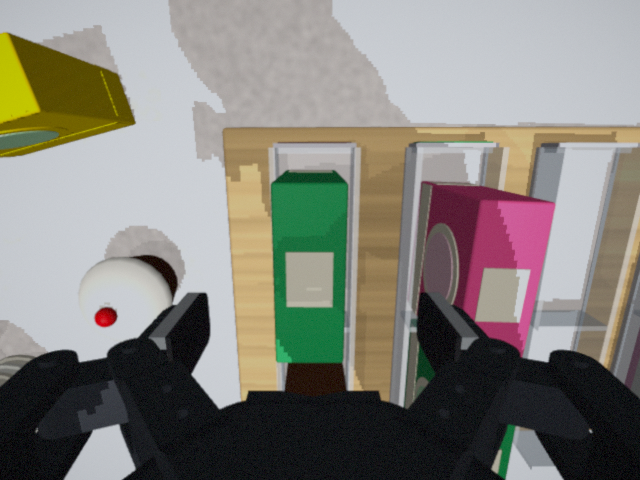

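The green carton is centred between the fingers (columns 274 to 347, image centre about 312). Descending and gripping.

drive_tool([
  {"delta_pos": [0,0,-0.025],"delta_rot": [0,0,0],"claw": 1},
  {"delta_pos": [0,0,-0.05],"delta_rot": [0,0,0],"claw": 1},
  {"delta_pos": [0,0,-0.06],"delta_rot": [0,0,0],"claw": 1},
  {"delta_pos": [0,0,-0.06],"delta_rot": [0,0,0],"claw": 1},
  {"delta_pos": [0,0,-0.06],"delta_rot": [0,0,0],"claw": 0.5},
  {"delta_pos": [0,0,-0.06],"delta_rot": [0,0,0],"claw": 0.4},
  {"delta_pos": [0,0,-0.06],"delta_rot": [0,0,0],"claw": 0.2},
  {"delta_pos": [0,0,-0.06],"delta_rot": [0,0,0],"claw": 0.2},
  {"delta_pos": [0,0,-0.06],"delta_rot": [0,0,0],"claw": 0.2},
  {"delta_pos": [0,0,-0.06],"delta_rot": [0,0,0],"claw": 0.2},
], grip_force=35)

```text
clock: 4.4
position: [0.5788, 0.2253, 0.0823]
ee_rot: [[1.0, -0.01, 0.001], [-0.01, -1.0, 0.001], [0.001, -0.001, -1.0]]
ft_force: [-1.5, -0.3, 7.0]
opening: 0.0374
finger_force: 36.0
```

drive_tool([
  {"delta_pos": [0,0,0.005],"claw": 0.2,"delta_rot": [0,0,0]},
  {"delta_pos": [0,0,0.015],"claw": 0.2,"delta_rot": [0,0,0]},
  {"delta_pos": [0,0,0.03],"claw": 0.2,"delta_rot": [0,0,0]},
  {"delta_pos": [0,0,0.05],"claw": 0.2,"delta_rot": [0,0,0]},
  {"delta_pos": [0,0,0.07],"claw": 0.2,"delta_rot": [0,0,0]},
  {"delta_pos": [0,0,0.09],"claw": 0.2,"delta_rot": [0,0,0]},
  {"delta_pos": [0,0,0.11],"claw": 0.2,"delta_rot": [0,0,0]},
  {"delta_pos": [0,0,0.13],"claw": 0.2,"delta_rot": [0,0,0]},
  {"delta_pos": [0,0,0.14],"claw": 0.2,"delta_rot": [0,0,0]},
  {"delta_pos": [0,0,0.14],"claw": 0.2,"delta_rot": [0,0,0]},
])

```text
clock: 5.4
position: [0.5789, 0.2253, 0.2233]
ee_rot: [[1.0, -0.01, 0.003], [-0.01, -1.0, 0.001], [0.003, -0.001, -1.0]]
ft_force: [0.1, 1.1, -1.4]
opening: 0.0381
finger_force: 35.4
```

drive_tool([
  {"delta_pos": [-0.004,-0.015,0],"claw": 0.2,"delta_rot": [0,0,0]},
  {"delta_pos": [-0.004,-0.045,0],"claw": 0.2,"delta_rot": [0,0,0]},
  {"delta_pos": [-0.004,-0.08,0],"claw": 0.2,"delta_rot": [0,0,0]},
  {"delta_pos": [-0.004,-0.115,0],"claw": 0.2,"delta_rot": [0,0,0]},
  {"delta_pos": [-0.004,-0.15,0],"claw": 0.2,"delta_rot": [0,0,0]},
  {"delta_pos": [-0.004,-0.18,0],"claw": 0.2,"delta_rot": [0,0,0]},
  {"delta_pos": [-0.004,-0.2,0],"claw": 0.2,"delta_rot": [0,0,0]},
  {"delta_pos": [-0.004,-0.203,0],"claw": 0.2,"delta_rot": [0,0,0]},
  {"delta_pos": [-0.004,-0.203,0],"claw": 0.2,"delta_rot": [0,0,0]},
  {"delta_pos": [-0.004,-0.203,0],"claw": 0.2,"delta_rot": [0,0,0]},
])

```text
clock: 6.4
position: [0.5739, 0.0229, 0.2207]
ee_rot: [[1.0, -0.009, -0.001], [-0.009, -1.0, 0.0], [-0.001, -0.0, -1.0]]
ft_force: [0.8, 0.2, -1.3]
opening: 0.0372
finger_force: 35.5
```

```bash
python3 - <<'E'
from h import *
im=capture("wrist");print(robot.state()["position"])
cv2.imwrite("pics/w3.png",im[:,:,::-1])
E
```

```text
[0.5739968  0.02327419 0.22080806]
```

View pics/w3.png

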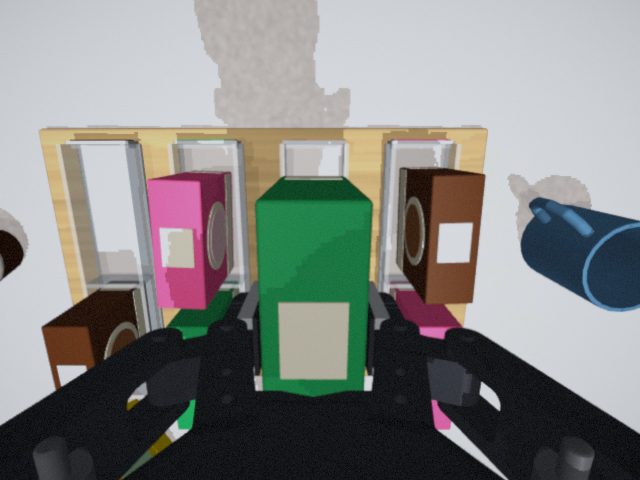

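The carton is centred over the empty pocket (carton column 314, pocket walls 284 and 346). Lowering it.

drive_tool([
  {"delta_pos": [0,-0.001,-0.015],"claw": 0.2,"delta_rot": [0,0,0]},
  {"delta_pos": [0,-0.001,-0.04],"claw": 0.2,"delta_rot": [0,0,0]},
  {"delta_pos": [0,-0.001,-0.065],"claw": 0.2,"delta_rot": [0,0,0]},
  {"delta_pos": [0,-0.001,-0.09],"claw": 0.2,"delta_rot": [0,0,0]},
  {"delta_pos": [0,-0.001,-0.11],"claw": 0.2,"delta_rot": [0,0,0]},
  {"delta_pos": [0,-0.001,-0.122],"claw": 0.2,"delta_rot": [0,0,0]},
  {"delta_pos": [0,-0.001,-0.129],"claw": 0.2,"delta_rot": [0,0,0]},
  {"delta_pos": [0,-0.001,-0.133],"claw": 0.2,"delta_rot": [0,0,0]},
  {"delta_pos": [0,-0.001,-0.136],"claw": 0.2,"delta_rot": [0,0,0]},
  {"delta_pos": [0,-0.001,-0.136],"claw": 0.2,"delta_rot": [0,0,0]},
])

```text
clock: 7.45
position: [0.5745, 0.0211, 0.0855]
ee_rot: [[1.0, -0.01, 0.001], [-0.01, -1.0, 0.0], [0.001, -0.0, -1.0]]
ft_force: [-0.3, 0.3, -1.1]
opening: 0.0376
finger_force: 35.5
```

Not in contact yet. Creeping down a few more millimetres.

drive_tool([
  {"delta_pos": [0,0,-0.001],"claw": 0.2,"delta_rot": [0,0,0]},
  {"delta_pos": [0,0,-0.002],"claw": 0.2,"delta_rot": [0,0,0]},
  {"delta_pos": [0,0,-0.003],"claw": 0.2,"delta_rot": [0,0,0]},
  {"delta_pos": [0,0,-0.003],"claw": 0.2,"delta_rot": [0,0,0]},
])

```text
clock: 7.85
position: [0.5744, 0.021, 0.0823]
ee_rot: [[1.0, -0.01, 0.0], [-0.01, -1.0, 0.0], [0.0, -0.0, -1.0]]
ft_force: [-0.3, -0.2, -1.4]
opening: 0.0372
finger_force: 35.7
```

drive_tool([
  {"delta_pos": [0,0,-0.001],"claw": 0.2,"delta_rot": [0,0,0]},
  {"delta_pos": [0,0,-0.001],"claw": 0.2,"delta_rot": [0,0,0]},
  {"delta_pos": [0,0,-0.002],"claw": 0.2,"delta_rot": [0,0,0]},
  {"delta_pos": [0,0,-0.002],"claw": 0.2,"delta_rot": [0,0,0]},
])

```text
clock: 8.25
position: [0.5744, 0.021, 0.0821]
ee_rot: [[1.0, -0.01, 0.001], [-0.01, -1.0, 0.0], [0.001, -0.0, -1.0]]
ft_force: [-6.4, 0.5, 22.9]
opening: 0.0373
finger_force: 38.4
```

drive_tool([
  {"delta_pos": [0,0,0.0015],"claw": 0.2,"delta_rot": [0,0,0]},
  {"delta_pos": [0,0,0.0015],"claw": 0.5,"delta_rot": [0,0,0]},
  {"delta_pos": [0,0,0.0015],"claw": 0.7,"delta_rot": [0,0,0]},
  {"delta_pos": [0,0,0.0015],"claw": 1,"delta_rot": [0,0,0]},
  {"delta_pos": [0,0,0.0015],"claw": 1,"delta_rot": [0,0,0]},
  {"delta_pos": [0,0,0.03],"claw": 1,"delta_rot": [0,0,0]},
  {"delta_pos": [0,0,0.06],"claw": 1,"delta_rot": [0,0,0]},
  {"delta_pos": [0,0,0.09],"claw": 1,"delta_rot": [0,0,0]},
  {"delta_pos": [0,0,0.1],"claw": 1,"delta_rot": [0,0,0]},
  {"delta_pos": [0,0,0.1],"claw": 1,"delta_rot": [0,0,0]},
])

```text
clock: 9.25
position: [0.575, 0.0211, 0.1814]
ee_rot: [[1.0, -0.01, 0.003], [-0.01, -1.0, 0.0], [0.003, -0.0, -1.0]]
ft_force: [0.3, 0.1, -0.3]
opening: 0.0856
finger_force: 0.0
```

drive_tool([
  {"delta_pos": [-0.005,-0.04,0],"claw": 1,"delta_rot": [0,0,0]},
  {"delta_pos": [-0.005,-0.08,0],"claw": 1,"delta_rot": [0,0,0]},
  {"delta_pos": [-0.005,-0.102,0],"claw": 1,"delta_rot": [0,0,0]},
  {"delta_pos": [-0.005,-0.102,0],"claw": 1,"delta_rot": [0,0,0]},
  {"delta_pos": [-0.005,-0.102,-0.02],"claw": 1,"delta_rot": [0,0,0]},
  {"delta_pos": [-0.005,-0.102,-0.04],"claw": 1,"delta_rot": [0,0,0]},
  {"delta_pos": [-0.005,-0.102,-0.04],"claw": 1,"delta_rot": [0,0,0]},
])

```text
clock: 9.95
position: [0.5674, -0.0798, 0.137]
ee_rot: [[1.0, -0.009, -0.006], [-0.009, -1.0, 0.001], [-0.006, -0.001, -1.0]]
ft_force: [-0.2, 0.2, -0.9]
opening: 0.0852
finger_force: 0.0
```

```bash
python3 - <<'E'
from h import *
im=capture("wrist");print(robot.state()["position"])
cv2.imwrite("pics/w4.png",im[:,:,::-1])
E
```

```text
[ 0.56811145 -0.07995443  0.13835023]
```

View pics/w4.png

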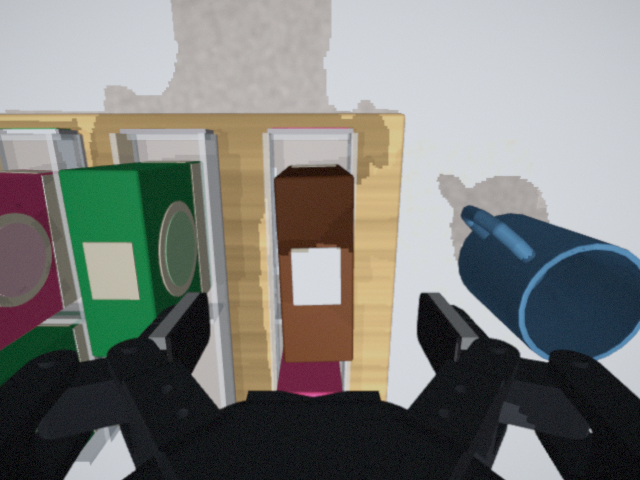

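Brown is centred between the fingers (columns 278 to 353). Green stands upright in the parking tray.

drive_tool([
  {"delta_pos": [0,-0.002,-0.025],"claw": 1,"delta_rot": [0,0,0]},
  {"delta_pos": [0,-0.002,-0.045],"claw": 1,"delta_rot": [0,0,0]},
  {"delta_pos": [0,-0.002,-0.054],"claw": 1,"delta_rot": [0,0,0]},
  {"delta_pos": [0,-0.002,-0.054],"claw": 1,"delta_rot": [0,0,0]},
  {"delta_pos": [0,-0.002,-0.054],"claw": 0.5,"delta_rot": [0,0,0]},
  {"delta_pos": [0,-0.002,-0.054],"claw": 0.4,"delta_rot": [0,0,0]},
  {"delta_pos": [0,-0.002,-0.054],"claw": 0.2,"delta_rot": [0,0,0]},
  {"delta_pos": [0,-0.002,-0.054],"claw": 0.2,"delta_rot": [0,0,0]},
  {"delta_pos": [0,-0.002,-0.054],"claw": 0.2,"delta_rot": [0,0,0]},
  {"delta_pos": [0,-0.002,-0.054],"claw": 0.2,"delta_rot": [0,0,0]},
])

```text
clock: 11.0
position: [0.5698, -0.0829, 0.0871]
ee_rot: [[1.0, -0.01, 0.001], [-0.01, -1.0, 0.0], [0.001, -0.0, -1.0]]
ft_force: [-0.2, 0.3, 4.7]
opening: 0.0377
finger_force: 34.3
```

drive_tool([
  {"delta_pos": [0,0,0.005],"claw": 0.2,"delta_rot": [0,0,0]},
  {"delta_pos": [0,0,0.015],"claw": 0.2,"delta_rot": [0,0,0]},
  {"delta_pos": [0,0,0.03],"claw": 0.2,"delta_rot": [0,0,0]},
  {"delta_pos": [0,0,0.05],"claw": 0.2,"delta_rot": [0,0,0]},
  {"delta_pos": [0,0,0.07],"claw": 0.2,"delta_rot": [0,0,0]},
  {"delta_pos": [0,0,0.09],"claw": 0.2,"delta_rot": [0,0,0]},
  {"delta_pos": [0,0,0.11],"claw": 0.2,"delta_rot": [0,0,0]},
  {"delta_pos": [0,0,0.13],"claw": 0.2,"delta_rot": [0,0,0]},
  {"delta_pos": [0,0,0.14],"claw": 0.2,"delta_rot": [0,0,0]},
  {"delta_pos": [0,0,0.14],"claw": 0.2,"delta_rot": [0,0,0]},
])

```text
clock: 12.0
position: [0.5699, -0.0831, 0.2279]
ee_rot: [[1.0, -0.011, 0.003], [-0.011, -1.0, -0.0], [0.003, 0.0, -1.0]]
ft_force: [-0.1, 0.6, -1.2]
opening: 0.0378
finger_force: 35.0
```

drive_tool([
  {"delta_pos": [0,0.015,0],"claw": 0.2,"delta_rot": [0,0,0]},
  {"delta_pos": [0.001,0.05,0],"claw": 0.2,"delta_rot": [0,0,0]},
  {"delta_pos": [0.002,0.09,0],"claw": 0.2,"delta_rot": [0,0,0]},
  {"delta_pos": [0.003,0.13,0],"claw": 0.2,"delta_rot": [0,0,0]},
  {"delta_pos": [0.004,0.17,0],"claw": 0.2,"delta_rot": [0,0,0]},
  {"delta_pos": [0.005,0.21,0],"claw": 0.2,"delta_rot": [0,0,0]},
  {"delta_pos": [0.006,0.25,0],"claw": 0.2,"delta_rot": [0,0,0]},
  {"delta_pos": [0.006,0.285,0],"claw": 0.2,"delta_rot": [0,0,0]},
  {"delta_pos": [0.006,0.302,0],"claw": 0.2,"delta_rot": [0,0,0]},
  {"delta_pos": [0.006,0.305,0],"claw": 0.2,"delta_rot": [0,0,0]},
])

```text
clock: 13.0
position: [0.574, 0.2251, 0.225]
ee_rot: [[1.0, -0.006, -0.002], [-0.006, -1.0, 0.0], [-0.002, -0.0, -1.0]]
ft_force: [0.3, -1.1, -1.3]
opening: 0.0372
finger_force: 35.0
```

drive_tool([
  {"delta_pos": [0,0,0],"claw": 0.2,"delta_rot": [0,0,0]},
  {"delta_pos": [0,0,0],"claw": 0.2,"delta_rot": [0,0,0]},
])

```text
clock: 13.2
position: [0.5753, 0.2199, 0.2258]
ee_rot: [[1.0, -0.012, -0.001], [-0.012, -1.0, -0.001], [-0.001, 0.001, -1.0]]
ft_force: [0.0, -0.1, -2.5]
opening: 0.0379
finger_force: 35.0
```

```bash
python3 - <<'E'
from h import *
im=capture("wrist");print(robot.state()["position"])
cv2.imwrite("pics/w5.png",im[:,:,::-1])
E
```

```text
[0.57544217 0.21984144 0.22598623]
```

View pics/w5.png

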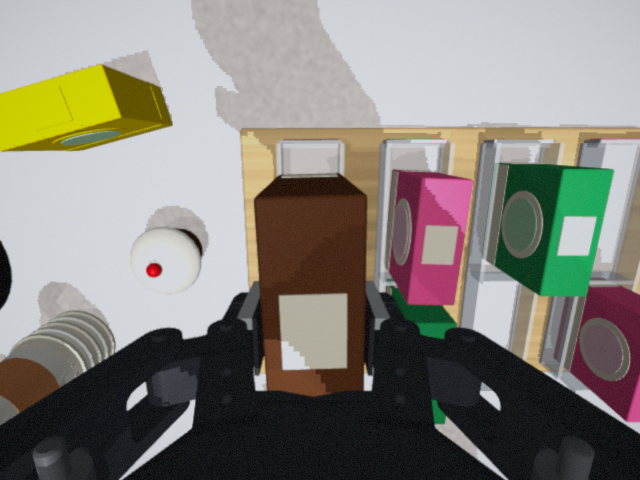

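Brown (column 312) is centred over the brown tray's pocket (columns 280 to 343). Lowering it.

drive_tool([
  {"delta_pos": [0,0,-0.015],"claw": 0.2,"delta_rot": [0,0,0]},
  {"delta_pos": [0,0,-0.04],"claw": 0.2,"delta_rot": [0,0,0]},
  {"delta_pos": [0,0,-0.065],"claw": 0.2,"delta_rot": [0,0,0]},
  {"delta_pos": [0,0,-0.09],"claw": 0.2,"delta_rot": [0,0,0]},
  {"delta_pos": [0,0,-0.11],"claw": 0.2,"delta_rot": [0,0,0]},
  {"delta_pos": [0,0,-0.122],"claw": 0.2,"delta_rot": [0,0,0]},
  {"delta_pos": [0,0,-0.13],"claw": 0.2,"delta_rot": [0,0,0]},
  {"delta_pos": [0,0,-0.135],"claw": 0.2,"delta_rot": [0,0,0]},
  {"delta_pos": [0,0,-0.138],"claw": 0.2,"delta_rot": [0,0,0]},
  {"delta_pos": [0,0,-0.138],"claw": 0.2,"delta_rot": [0,0,0]},
])

```text
clock: 14.25
position: [0.5755, 0.222, 0.0884]
ee_rot: [[1.0, -0.01, 0.0], [-0.01, -1.0, 0.0], [0.0, -0.0, -1.0]]
ft_force: [-0.6, -0.2, -0.9]
opening: 0.0376
finger_force: 35.1
```

drive_tool([
  {"delta_pos": [0,0,-0.001],"claw": 0.2,"delta_rot": [0,0,0]},
  {"delta_pos": [0,0,-0.001],"claw": 0.2,"delta_rot": [0,0,0]},
])

```text
clock: 14.45
position: [0.5755, 0.2221, 0.0876]
ee_rot: [[1.0, -0.01, 0.001], [-0.01, -1.0, 0.0], [0.001, -0.0, -1.0]]
ft_force: [0.0, 0.0, -0.6]
opening: 0.0375
finger_force: 35.1
```

drive_tool([
  {"delta_pos": [0,0,-0.001],"claw": 0.2,"delta_rot": [0,0,0]},
  {"delta_pos": [0,0,-0.001],"claw": 0.2,"delta_rot": [0,0,0]},
])

```text
clock: 14.65
position: [0.5756, 0.2222, 0.0871]
ee_rot: [[1.0, -0.01, 0.001], [-0.01, -1.0, 0.0], [0.001, -0.0, -1.0]]
ft_force: [-2.0, -0.8, 7.5]
opening: 0.0376
finger_force: 35.4
```

Contact with the pocket floor. Releasing.

drive_tool([
  {"delta_pos": [0,0,0],"claw": 0.5,"delta_rot": [0,0,0]},
  {"delta_pos": [0,0,0],"claw": 0.7,"delta_rot": [0,0,0]},
  {"delta_pos": [0,0,0],"claw": 1,"delta_rot": [0,0,0]},
  {"delta_pos": [0,0,0],"claw": 1,"delta_rot": [0,0,0]},
  {"delta_pos": [0,0,0.03],"claw": 1,"delta_rot": [0,0,0]},
  {"delta_pos": [0,0,0.06],"claw": 1,"delta_rot": [0,0,0]},
  {"delta_pos": [0,0,0.09],"claw": 1,"delta_rot": [0,0,0]},
  {"delta_pos": [0,0,0.09],"claw": 1,"delta_rot": [0,0,0]},
  {"delta_pos": [0,0,0.09],"claw": 1,"delta_rot": [0,0,0]},
])

```text
clock: 15.55
position: [0.5755, 0.2221, 0.1767]
ee_rot: [[1.0, -0.01, 0.001], [-0.01, -1.0, 0.001], [0.001, -0.001, -1.0]]
ft_force: [-0.6, -0.4, -0.3]
opening: 0.0854
finger_force: 0.0
```

drive_tool([
  {"delta_pos": [-0.007,-0.04,0],"claw": 1,"delta_rot": [0,0,0]},
  {"delta_pos": [-0.007,-0.08,0],"claw": 1,"delta_rot": [0,0,0]},
  {"delta_pos": [-0.007,-0.0985,0],"claw": 1,"delta_rot": [0,0,0]},
  {"delta_pos": [-0.007,-0.0985,0],"claw": 1,"delta_rot": [0,0,0]},
  {"delta_pos": [-0.007,-0.0985,-0.02],"claw": 1,"delta_rot": [0,0,0]},
  {"delta_pos": [-0.007,-0.0985,-0.037],"claw": 1,"delta_rot": [0,0,0]},
  {"delta_pos": [-0.007,-0.0985,-0.037],"claw": 1,"delta_rot": [0,0,0]},
  {"delta_pos": [-0.007,-0.0985,-0.037],"claw": 1,"delta_rot": [0,0,0]},
])

```text
clock: 16.35
position: [0.5679, 0.1243, 0.1386]
ee_rot: [[1.0, -0.009, -0.002], [-0.009, -1.0, -0.0], [-0.002, 0.0, -1.0]]
ft_force: [0.5, 1.0, -0.3]
opening: 0.0852
finger_force: 0.0
```

```bash
python3 - <<'E'
from h import *
im=capture("wrist");print(robot.state()["position"])
cv2.imwrite("pics/w6.png",im[:,:,::-1])
E
```

```text
[0.56825592 0.12421147 0.13914712]
```

View pics/w6.png

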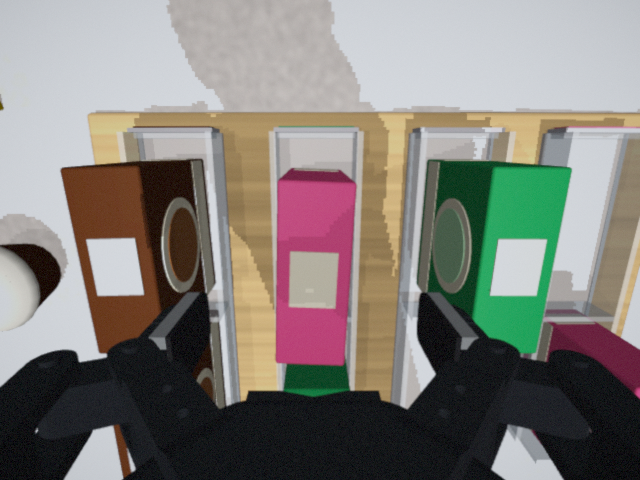

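Pink is centred and leans about 1.5° clockwise, so I'll match its yaw when gripping.

drive_tool([
  {"delta_pos": [0,0,-0.025],"claw": 1,"delta_rot": [0,0,-1.5]},
  {"delta_pos": [0,0,-0.045],"claw": 1,"delta_rot": [0,0,-1.5]},
  {"delta_pos": [0,0,-0.054],"claw": 1,"delta_rot": [0,0,-1.5]},
  {"delta_pos": [0,0,-0.054],"claw": 1,"delta_rot": [0,0,-1.5]},
  {"delta_pos": [0,0,-0.054],"claw": 0.5,"delta_rot": [0,0,-1.5]},
  {"delta_pos": [0,0,-0.054],"claw": 0.4,"delta_rot": [0,0,-1.5]},
  {"delta_pos": [0,0,-0.054],"claw": 0.2,"delta_rot": [0,0,-1.5]},
  {"delta_pos": [0,0,-0.054],"claw": 0.2,"delta_rot": [0,0,-1.5]},
  {"delta_pos": [0,0,-0.054],"claw": 0.2,"delta_rot": [0,0,-1.5]},
  {"delta_pos": [0,0,-0.054],"claw": 0.2,"delta_rot": [0,0,-1.5]},
])

```text
clock: 17.4
position: [0.5687, 0.1237, 0.0861]
ee_rot: [[0.999, -0.037, 0.001], [-0.037, -0.999, 0.0], [0.001, -0.0, -1.0]]
ft_force: [-0.7, 1.1, 7.6]
opening: 0.0375
finger_force: 35.1
```

drive_tool([
  {"delta_pos": [0,0,0.005],"claw": 0.2,"delta_rot": [0,0,0]},
  {"delta_pos": [0,0,0.015],"claw": 0.2,"delta_rot": [0,0,0]},
  {"delta_pos": [0,0,0.03],"claw": 0.2,"delta_rot": [0,0,0]},
  {"delta_pos": [0,0,0.05],"claw": 0.2,"delta_rot": [0,0,0]},
  {"delta_pos": [0,0,0.07],"claw": 0.2,"delta_rot": [0,0,0]},
  {"delta_pos": [0,0,0.09],"claw": 0.2,"delta_rot": [0,0,0]},
  {"delta_pos": [0,0,0.11],"claw": 0.2,"delta_rot": [0,0,0]},
  {"delta_pos": [0,0,0.13],"claw": 0.2,"delta_rot": [0,0,0]},
  {"delta_pos": [0,0,0.14],"claw": 0.2,"delta_rot": [0,0,0]},
  {"delta_pos": [0,0,0.14],"claw": 0.2,"delta_rot": [0,0,0]},
])

```text
clock: 18.4
position: [0.5688, 0.1236, 0.2268]
ee_rot: [[0.999, -0.037, 0.003], [-0.037, -0.999, 0.001], [0.003, -0.001, -1.0]]
ft_force: [0.1, -0.1, -2.9]
opening: 0.0376
finger_force: 35.8
```

Next, the pink pocket at (0.573, -0.0785): delta (0.005, -0.202), turning back 1.5°.

drive_tool([
  {"delta_pos": [0.005,-0.015,0],"claw": 0.2,"delta_rot": [0,0,0.5]},
  {"delta_pos": [0.005,-0.045,0],"claw": 0.2,"delta_rot": [0,0,1]},
  {"delta_pos": [0.005,-0.08,0],"claw": 0.2,"delta_rot": [0,0,1.5]},
  {"delta_pos": [0.005,-0.115,0],"claw": 0.2,"delta_rot": [0,0,1.5]},
  {"delta_pos": [0.005,-0.15,0],"claw": 0.2,"delta_rot": [0,0,1.5]},
  {"delta_pos": [0.005,-0.18,0],"claw": 0.2,"delta_rot": [0,0,1.5]},
  {"delta_pos": [0.005,-0.2,0],"claw": 0.2,"delta_rot": [0,0,1.5]},
  {"delta_pos": [0.005,-0.202,0],"claw": 0.2,"delta_rot": [0,0,1.5]},
  {"delta_pos": [0.005,-0.202,0],"claw": 0.2,"delta_rot": [0,0,1.5]},
  {"delta_pos": [0.005,-0.202,0],"claw": 0.2,"delta_rot": [0,0,1.5]},
])

```text
clock: 19.4
position: [0.5731, -0.0772, 0.2247]
ee_rot: [[1.0, -0.009, -0.001], [-0.009, -1.0, 0.001], [-0.001, -0.001, -1.0]]
ft_force: [-0.8, 0.6, -2.3]
opening: 0.0375
finger_force: 35.7
```

```bash
python3 - <<'E'
from h import *
im=capture("wrist");print(robot.state()["position"])
cv2.imwrite("pics/w7.png",im[:,:,::-1])
E
```

```text
[ 0.57321263 -0.07703372  0.22477598]
```

View pics/w7.png

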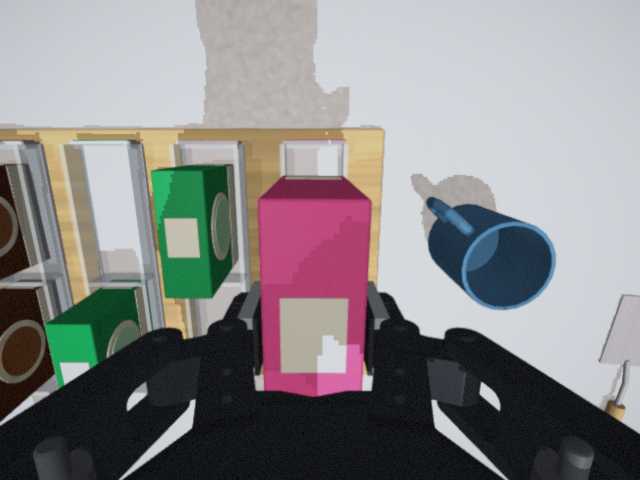

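Pink (column 314) is over the pocket (walls 283 and 346). Lowering it to about TCP z 0.0865.

drive_tool([
  {"delta_pos": [0,0,-0.015],"claw": 0.2,"delta_rot": [0,0,0]},
  {"delta_pos": [0,0,-0.04],"claw": 0.2,"delta_rot": [0,0,0]},
  {"delta_pos": [0,0,-0.065],"claw": 0.2,"delta_rot": [0,0,0]},
  {"delta_pos": [0,0,-0.09],"claw": 0.2,"delta_rot": [0,0,0]},
  {"delta_pos": [0,0,-0.11],"claw": 0.2,"delta_rot": [0,0,0]},
  {"delta_pos": [0,0,-0.122],"claw": 0.2,"delta_rot": [0,0,0]},
  {"delta_pos": [0,0,-0.13],"claw": 0.2,"delta_rot": [0,0,0]},
  {"delta_pos": [0,0,-0.135],"claw": 0.2,"delta_rot": [0,0,0]},
  {"delta_pos": [0,0,-0.138],"claw": 0.2,"delta_rot": [0,0,0]},
  {"delta_pos": [0,0,-0.138],"claw": 0.2,"delta_rot": [0,0,0]},
])

```text
clock: 20.45
position: [0.5735, -0.0784, 0.0874]
ee_rot: [[1.0, -0.01, 0.0], [-0.01, -1.0, -0.0], [0.0, 0.0, -1.0]]
ft_force: [0.5, 0.6, -1.8]
opening: 0.0375
finger_force: 35.7
```

drive_tool([
  {"delta_pos": [0,0,-0.001],"claw": 0.2,"delta_rot": [0,0,0]},
  {"delta_pos": [0,0,-0.001],"claw": 0.2,"delta_rot": [0,0,0]},
])

```text
clock: 20.65
position: [0.5735, -0.0786, 0.0866]
ee_rot: [[1.0, -0.01, 0.001], [-0.01, -1.0, -0.0], [0.001, 0.0, -1.0]]
ft_force: [-0.0, -1.0, -2.9]
opening: 0.0375
finger_force: 35.7
```

drive_tool([
  {"delta_pos": [0,0,-0.001],"claw": 0.2,"delta_rot": [0,0,0]},
  {"delta_pos": [0,0,-0.001],"claw": 0.2,"delta_rot": [0,0,0]},
])

```text
clock: 20.85
position: [0.5736, -0.0785, 0.0861]
ee_rot: [[1.0, -0.01, 0.001], [-0.01, -1.0, -0.0], [0.001, 0.0, -1.0]]
ft_force: [-1.9, -0.0, 6.6]
opening: 0.0373
finger_force: 36.6
```

Contact. Releasing, then on to green (parked at about 0.574, 0.021).

drive_tool([
  {"delta_pos": [0,0,0],"claw": 0.5,"delta_rot": [0,0,0]},
  {"delta_pos": [0,0,0],"claw": 0.7,"delta_rot": [0,0,0]},
  {"delta_pos": [0,0,0],"claw": 1,"delta_rot": [0,0,0]},
  {"delta_pos": [0,0,0],"claw": 1,"delta_rot": [0,0,0]},
  {"delta_pos": [0,0,0.03],"claw": 1,"delta_rot": [0,0,0]},
  {"delta_pos": [0,0,0.06],"claw": 1,"delta_rot": [0,0,0]},
  {"delta_pos": [0,0,0.09],"claw": 1,"delta_rot": [0,0,0]},
  {"delta_pos": [0,0,0.09],"claw": 1,"delta_rot": [0,0,0]},
  {"delta_pos": [0,0,0.09],"claw": 1,"delta_rot": [0,0,0]},
])

```text
clock: 21.75
position: [0.5735, -0.0786, 0.1757]
ee_rot: [[1.0, -0.01, 0.001], [-0.01, -1.0, -0.0], [0.001, 0.0, -1.0]]
ft_force: [0.1, 0.6, -0.0]
opening: 0.0852
finger_force: 0.0
```

drive_tool([
  {"delta_pos": [0.001,0.04,0],"claw": 1,"delta_rot": [0,0,0]},
  {"delta_pos": [0.001,0.08,0],"claw": 1,"delta_rot": [0,0,0]},
  {"delta_pos": [0.001,0.0995,0],"claw": 1,"delta_rot": [0,0,0]},
  {"delta_pos": [0.001,0.0995,0],"claw": 1,"delta_rot": [0,0,0]},
  {"delta_pos": [0.001,0.0995,-0.02],"claw": 1,"delta_rot": [0,0,0]},
  {"delta_pos": [0.001,0.0995,-0.037],"claw": 1,"delta_rot": [0,0,0]},
  {"delta_pos": [0.001,0.0995,-0.037],"claw": 1,"delta_rot": [0,0,0]},
  {"delta_pos": [0.001,0.0995,-0.037],"claw": 1,"delta_rot": [0,0,0]},
])

```text
clock: 22.55
position: [0.5738, 0.0201, 0.1375]
ee_rot: [[1.0, -0.011, -0.002], [-0.011, -1.0, -0.001], [-0.002, 0.001, -1.0]]
ft_force: [0.1, -0.2, 0.5]
opening: 0.0854
finger_force: 0.0
```

```bash
python3 - <<'E'
from h import *
im=capture("wrist");print(robot.state()["position"])
cv2.imwrite("pics/w8.png",im[:,:,::-1])
E
```

```text
[0.57429089 0.02030052 0.13816273]
```

View pics/w8.png

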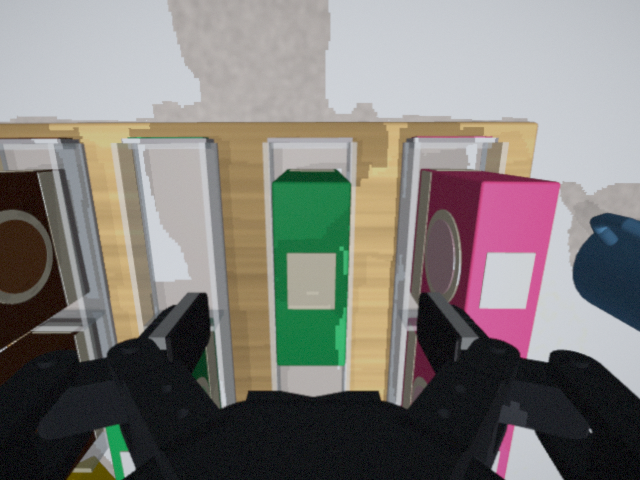

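Green is centred (columns 273 to 350). Pink stands upright in its tray.

drive_tool([
  {"delta_pos": [0,0,-0.025],"claw": 1,"delta_rot": [0,0,0]},
  {"delta_pos": [0,0,-0.045],"claw": 1,"delta_rot": [0,0,0]},
  {"delta_pos": [0,0,-0.053],"claw": 1,"delta_rot": [0,0,0]},
  {"delta_pos": [0,0,-0.053],"claw": 1,"delta_rot": [0,0,0]},
  {"delta_pos": [0,0,-0.053],"claw": 0.5,"delta_rot": [0,0,0]},
  {"delta_pos": [0,0,-0.053],"claw": 0.4,"delta_rot": [0,0,0]},
  {"delta_pos": [0,0,-0.053],"claw": 0.2,"delta_rot": [0,0,0]},
  {"delta_pos": [0,0,-0.053],"claw": 0.2,"delta_rot": [0,0,0]},
  {"delta_pos": [0,0,-0.053],"claw": 0.2,"delta_rot": [0,0,0]},
  {"delta_pos": [0,0,-0.053],"claw": 0.2,"delta_rot": [0,0,0]},
])

```text
clock: 23.6
position: [0.5747, 0.0211, 0.086]
ee_rot: [[1.0, -0.01, 0.001], [-0.01, -1.0, 0.0], [0.001, -0.0, -1.0]]
ft_force: [-1.1, 0.3, 6.8]
opening: 0.0377
finger_force: 36.3
```

drive_tool([
  {"delta_pos": [0,0,0.005],"claw": 0.2,"delta_rot": [0,0,0]},
  {"delta_pos": [0,0,0.015],"claw": 0.2,"delta_rot": [0,0,0]},
  {"delta_pos": [0,0,0.03],"claw": 0.2,"delta_rot": [0,0,0]},
  {"delta_pos": [0,0,0.05],"claw": 0.2,"delta_rot": [0,0,0]},
  {"delta_pos": [0,0,0.07],"claw": 0.2,"delta_rot": [0,0,0]},
  {"delta_pos": [0,0,0.09],"claw": 0.2,"delta_rot": [0,0,0]},
  {"delta_pos": [0,0,0.11],"claw": 0.2,"delta_rot": [0,0,0]},
  {"delta_pos": [0,0,0.13],"claw": 0.2,"delta_rot": [0,0,0]},
  {"delta_pos": [0,0,0.14],"claw": 0.2,"delta_rot": [0,0,0]},
  {"delta_pos": [0,0,0.14],"claw": 0.2,"delta_rot": [0,0,0]},
])

```text
clock: 24.6
position: [0.5749, 0.021, 0.2268]
ee_rot: [[1.0, -0.01, 0.003], [-0.01, -1.0, 0.0], [0.003, -0.0, -1.0]]
ft_force: [0.0, -0.1, -2.0]
opening: 0.0375
finger_force: 35.4
```

drive_tool([
  {"delta_pos": [0,0.01,0],"claw": 0.2,"delta_rot": [0,0,0]},
  {"delta_pos": [0,0.03,0],"claw": 0.2,"delta_rot": [0,0,0]},
  {"delta_pos": [0,0.055,0],"claw": 0.2,"delta_rot": [0,0,0]},
  {"delta_pos": [0,0.08,0],"claw": 0.2,"delta_rot": [0,0,0]},
  {"delta_pos": [0,0.095,0],"claw": 0.2,"delta_rot": [0,0,0]},
  {"delta_pos": [0,0.1005,0],"claw": 0.2,"delta_rot": [0,0,0]},
  {"delta_pos": [0,0.1005,0],"claw": 0.2,"delta_rot": [0,0,0]},
  {"delta_pos": [0,0.1005,0],"claw": 0.2,"delta_rot": [0,0,0]},
  {"delta_pos": [0,0.1005,0],"claw": 0.2,"delta_rot": [0,0,0]},
])

```text
clock: 25.5
position: [0.5743, 0.1201, 0.2251]
ee_rot: [[1.0, -0.012, -0.0], [-0.012, -1.0, -0.001], [-0.0, 0.001, -1.0]]
ft_force: [0.6, -0.4, -1.2]
opening: 0.0374
finger_force: 35.4
```

```bash
python3 - <<'E'
from h import *
im=capture("wrist");print(robot.state()["position"])
cv2.imwrite("pics/w9.png",im[:,:,::-1])
E
```

```text
[0.57436998 0.12022404 0.2251863 ]
```

View pics/w9.png

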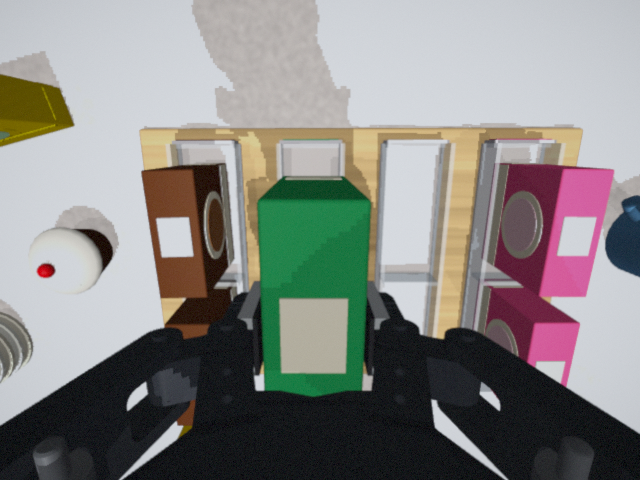

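Green (column 314) is over its pocket (columns 281 to 344). Brown and pink are in place. Lowering.

drive_tool([
  {"delta_pos": [0,0,-0.015],"claw": 0.2,"delta_rot": [0,0,0]},
  {"delta_pos": [0,0,-0.04],"claw": 0.2,"delta_rot": [0,0,0]},
  {"delta_pos": [0,0,-0.065],"claw": 0.2,"delta_rot": [0,0,0]},
  {"delta_pos": [0,0,-0.09],"claw": 0.2,"delta_rot": [0,0,0]},
  {"delta_pos": [0,0,-0.11],"claw": 0.2,"delta_rot": [0,0,0]},
  {"delta_pos": [0,0,-0.122],"claw": 0.2,"delta_rot": [0,0,0]},
  {"delta_pos": [0,0,-0.13],"claw": 0.2,"delta_rot": [0,0,0]},
  {"delta_pos": [0,0,-0.135],"claw": 0.2,"delta_rot": [0,0,0]},
  {"delta_pos": [0,0,-0.138],"claw": 0.2,"delta_rot": [0,0,0]},
  {"delta_pos": [0,0,-0.138],"claw": 0.2,"delta_rot": [0,0,0]},
])

```text
clock: 26.55
position: [0.5745, 0.1215, 0.0874]
ee_rot: [[1.0, -0.01, 0.0], [-0.01, -1.0, 0.0], [0.0, -0.0, -1.0]]
ft_force: [0.0, 0.2, -0.7]
opening: 0.0375
finger_force: 35.4
```

drive_tool([
  {"delta_pos": [0,0,-0.001],"claw": 0.2,"delta_rot": [0,0,0]},
  {"delta_pos": [0,0,-0.001],"claw": 0.2,"delta_rot": [0,0,0]},
])

```text
clock: 26.75
position: [0.5745, 0.1216, 0.0866]
ee_rot: [[1.0, -0.01, 0.001], [-0.01, -1.0, 0.0], [0.001, -0.0, -1.0]]
ft_force: [-0.1, 0.6, -1.7]
opening: 0.0373
finger_force: 35.4
```

drive_tool([
  {"delta_pos": [0,0,-0.001],"claw": 0.2,"delta_rot": [0,0,0]},
  {"delta_pos": [0,0,-0.001],"claw": 0.2,"delta_rot": [0,0,0]},
])

```text
clock: 26.95
position: [0.5745, 0.1216, 0.0861]
ee_rot: [[1.0, -0.01, 0.001], [-0.01, -1.0, 0.0], [0.001, -0.0, -1.0]]
ft_force: [-1.6, -0.0, 6.4]
opening: 0.0375
finger_force: 36.3
```

drive_tool([
  {"delta_pos": [0,0,0],"claw": 0.5,"delta_rot": [0,0,0]},
  {"delta_pos": [0,0,0],"claw": 0.7,"delta_rot": [0,0,0]},
  {"delta_pos": [0,0,0],"claw": 1,"delta_rot": [0,0,0]},
  {"delta_pos": [0,0,0],"claw": 1,"delta_rot": [0,0,0]},
  {"delta_pos": [0,0,0.03],"claw": 1,"delta_rot": [0,0,0]},
  {"delta_pos": [0,0,0.07],"claw": 1,"delta_rot": [0,0,0]},
  {"delta_pos": [0,0,0.12],"claw": 1,"delta_rot": [0,0,0]},
  {"delta_pos": [0,0,0.17],"claw": 1,"delta_rot": [0,0,0]},
  {"delta_pos": [0,-0.05,0.2],"claw": 1,"delta_rot": [0,0,0]},
  {"delta_pos": [0,-0.05,0.2],"claw": 1,"delta_rot": [0,0,0]},
])

```text
clock: 27.95
position: [0.5757, 0.0671, 0.2891]
ee_rot: [[1.0, -0.015, 0.006], [-0.015, -1.0, -0.001], [0.006, 0.001, -1.0]]
ft_force: [0.5, -0.9, 0.1]
opening: 0.0858
finger_force: 0.0
```

```bash
python3 - <<'E'
from h import *
im=capture("wrist");im2=capture("side");print(robot.state()["position"])
o=np.hstack([cv2.resize(im,(400,300)),cv2.resize(im2[130:370,150:470],(400,300))])
cv2.imwrite("pics/w10.png",o[:,:,::-1])
E
```

```text
[0.57459251 0.06959448 0.28620985]
```

View pics/w10.png

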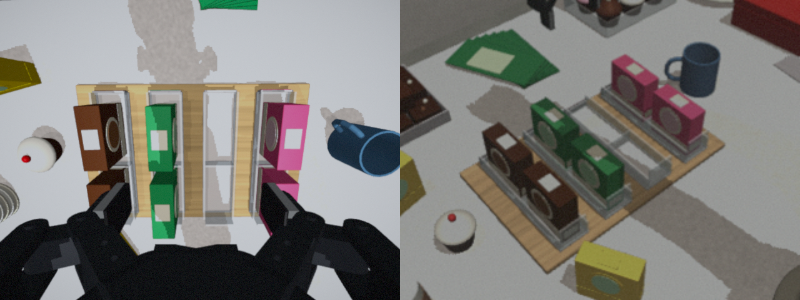

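All three cartons stand upright behind their own colour. The empty tray is empty, the bystanders are untouched and the robot is clear.

```bash
python3 -c "
from plant import job;print(job.close_job())"
```

```text
the job is handed in; nothing more can be done
None
```

The pink, green and brown cartons each stand upright in the front pocket of their own colour's tray, the spare tray is empty, the cupcake and mug were left alone, and the job was handed in at about 28 s on the robot's clock.

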